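Shut and pin the chip clamp

TASK

Swing the open lid of the clamshell chip clamp over so that it lies on the chip cassette, then take the long round-headed lock pin out of the pin block and push it down through the lid hole into the hole in the lower half until its collar sits on the lid and you feel the two halves meet solidly. The cassette bed is sprung and lifts the lid again if you let go, so finish while still holding the pin's head and pressing the pin down, lid fully shut. Leave the short square-headed pin in its block and do not disturb the other things on the bench.

Things in the scene. Friction and masses are not known exactly. Their poses are not given: they have to be found in the camera images.
- clamp: aluminium clamshell chip clamp, fixed to the bench; lower half 120 (its x) x 160 (its y) x 40 mm high with a sprung cassette recess in the middle; origin at the centre of its underside, z up; the hinge runs along its x on its +y side, the pin hole is near its -y edge
- lid (a joint): lid's hinge angle (rad): 0 fully shut (hard stop), 1.57 upright, 2.0 leaning back at its stop. Starts leaning back, 1.75 to 1.95; the stiff hinge holds it there and down to about 1.2. Pushed over to 1.0 or less it sinks by its weight within 2 s and rests ajar at about 0.05 on the sprung cassette bed, the pin hole 7 mm higher than when shut. From ajar to shut takes up to about 8 N at the pin hole
- clamp_hinge (a point): middle of the hinge axis, 46 mm above the bench, 75 mm to +y of the clamp's centre; axes as clamp (hinge axis along x)
- base_hole (a point): centre of the mouth of the vertical 10 mm through hole in the lower half, 40 mm above the bench, 60 mm to -y of the clamp's centre; axes as clamp, z up
- lid_hole (a point): centre of the outer mouth of the lid's 10 mm hole, 135 mm from the hinge axis; moves with the lid; lid shut, it lies 12 mm above base_hole, on one axis. Lid: aluminium plate 120 x 145 x 12 mm, 0.25 kg, from 10 to 155 mm from the hinge axis, then a tab 40 mm wide to 173 mm; its outer face looks to the clamp's +y when upright, up when shut (52 mm above the bench)
- lock_pin: long lock pin, steel, 0.09 kg: 8 mm round shank, 45 mm long, tapered tip; collar 28 mm across, 4 mm thick; on it a dark round ribbed head 22 mm across, 36 mm high (top 40 mm above the origin). Origin on the axis at the collar's underside, z up. Starts upright in one of the pin block's two holes, collar on the block's top
- pin_tip (a point): tip of the lock pin's shank, on its axis, 45 mm below its origin
- short_pin: another pin, to be left where it is: shank 8 mm and only 18 mm long, collar 28 mm across, square head 24 mm wide, top 22 mm above its origin, which lies at the underside of the collar
- pin_block: white plastic block fixed to the bench, 150 (its x) x 50 (its y) x 55 mm high with two holes 42 mm either side of its centre along x, a pin in each; origin at the centre of its underside
- cassette: grey chip cassette 90 x 70 x 14 mm with a glass window, lying in the clamp's recess (top 38 mm above the bench); origin at the centre of its underside
- media_bottle: bystander: capped glass bottle, 70 mm across, 140 mm high; origin at the centre of its underside
- beaker: bystander: glass beaker, 64 mm across, 75 mm high; origin at the centre of its underside
- jar: bystander: white screw-cap jar, 52 mm across, 60 mm high; origin at the centre of its underside
- petri: bystander: clear dish, 90 mm across, 16 mm high; origin at the centre of its underside
- marker: bystander: black marker, 14 mm thick and 125 mm long, lying along its x
- tip_box: bystander: pipette tip box 90 x 120 x 51 mm; origin at the centre of its underside
Things that resemble listed ones, but are neither listed nor needed, are in the scene too. Leave any blue look-alike of the lock_pin alone.

How it is judged:
On the way, in this order (a step that is already met when the one before it is completed fails the run):
1. the lid has been swung down onto the cassette (value of joint lid below 0.12 rad), for 0.2 s.
2. the lock pin has passed through the lid into the hole of the lower half (z of pin_tip in the frame of base_hole below -0.006 m and horizontal distance between pin_tip and base_hole below 0.004 m and value of joint lid below 0.12 rad), for 0.1 s.
At the end, for the whole second after the job is handed in: Lid shut (hinge < 0.012 rad); lock pin in both holes: tip 30 mm or more below the lower half's top, within 4 mm of the axis, within 0.1 rad of upright; fingers press the pin and the pin presses the clamp, each over 3 N; cassette in its recess; short pin within 15 mm of its start (value of joint lid below 0.012 rad and z of pin_tip in the frame of base_hole below -0.03 m and horizontal distance between pin_tip and base_hole below 0.004 m and angle between the z axis of lock_pin and the z axis of clamp, either way round below 0.1 rad and contact force between lock_pin and clamp above 3 N and contact force between the fingers and lock_pin above 3 N and z of cassette in the frame of clamp below 0.024 m and distance of short_pin from where it was at the start of the episode below 0.015 m); the arm keeps its last pose, push and grip.
It fails at once if the short pin is taken out of its place (moved over 25 mm) (distance of short_pin from where it was at the start of the episode above 0.025 m).
It fails at once if a bystander is shoved or tipped (bottle, beaker, jar, petri dish, tip box or marker moved over 40 mm) (distance of any of media_bottle, beaker, jar, petri, tip_box, marker from where it was at the start of the episode above 0.04 m).
It also fails if it takes over 51 s, if anything falls off the work surface, if the arm or the gripper's body presses on something with over 40 N, if the wrist force passes 120 N, or if a joint passes its speed limit or range.

ROBOT

A 6-joint arm with a two-finger parallel gripper is mounted at the origin on the work surface. World frame = base frame: x ahead of the robot, y to its left, z up, the work surface at z = 0. Lengths are in m, angles in rad, forces in N, time in s.
With the tool pointing down it reaches from about 0.375 to 0.9 m from the base axis. Payload 3.1 kg.
Tool frame: the origin (TCP) lies between the finger pads; the fingertips stand 25 mm ahead of it and the grasp point (between the pads) lies 6 mm ahead of it; x points along the fingers, y is the direction in which the jaws open and shut, and the axes are right-handed (so a half turn about x gives the same grasp; the last joint's range is limited). The gripper opens to 85 mm and grips with 20 to 120 N. Pads are 22 mm wide; open, the fingers measure 114 mm over their backs; the gripper's body (76 mm by 85 mm) begins 54 mm behind the grasp point. The pads swing forward as they close: fully open they stand 13 mm farther back than shut.
Start: joints at [-1.355, 0.527, 1.433, -0, 1.181, -0.178], TCP at [0.24, -0.577, 0.256] pointing down, gripper open.
Joint ranges: [-3.08, 3.08], [-0.75, 2.2], [0.22, 2.44], [-1.43, 4.57], [0, 2.65], [-2.85, 2.85]. Speed limits (rad/s): [2.79, 2.79, 3.14, 3.14, 3.14, 3.14].

INTERFACE

Orientations are given as a unit quaternion [x, y, z, w].
In Python, from station import manip, viewer, workorder gives the robot as it stands.
- The arm moves only by the shell command python3 -m crank 'ROWS' [FORCE]. ROWS is JSON, one flat list of numbers, 5 for each row, row after row: the opening, from 0 (shut) to 1 (fully open), then the shift along the world's x, y, z in mm, then the turn about the world's z in rad. A call has 1 to 10 rows; each row is the pose to reach, as a shift and turn from the pose commanded when the call began; what a row does not reach only later rows make up. A row lasts 1/8 s, in which the tool goes at most 62.5 mm and 10.7 degrees, less where a joint would pass 70% of its speed; a pose out of reach is approached as far as the arm can. A call with a gripper value outside its range is refused whole. The fingers move at their own pace and stop on an object; FORCE is the grip in N (left out, the last holds). Time passes only in rows, so rows that repeat a pose let the fingers close. It gives the time, the measured TCP pose, the force and the opening at its end, in the units of the state.
- manip.sense(): the state, without advancing time (a new reading comes with each control period).
- viewer.snapshot(name): name is "scene" or "top" or "wrist"; returns a dict with "img" (384x512x3 uint8, red, green, blue), "range_z" (384x512 float32, m along the optical axis (not along the pixel's ray), 0 where there is no reading), "fx", "fy", "cx", "cy" (pixels), "origin" and "attitude" of the camera in the world. Camera axes: x right, y down, z forward; pixel columns grow to the right and rows downward; lengths in m; the calibration is good to about 2 mm. A picture is of the moment at which its call begins.
- workorder.sign_off(): hands the job in, once; it reports no verdict.
The state is a dict: "t": time; "q": joint angles; "qd": joint speeds; "tau": joint torques, N m; "tcp_pos": TCP position; "tool_rot": TCP orientation; "force": force on the tool from outside, world axes, zero at the start; "ft_torque": the same for the moment, N m; "finger_gap": opening from 0.0 (shut) to 1.0 (fully open).
Only numpy, scipy, OpenCV 4.12 (cv2) and the standard library are available. Lean on these libraries where they do the work, as an engineer would, in place of code of your own. Each camera call takes 0.05 s, during which the arm holds its last target.

## Working session

There is one attempt and no reset: what is moved stays moved. The work goes in short steps, Python scripts to look and compute and a shell command to move; the robot and the scene stay as the last step left them, time stands still between calls to the robot, and variables do not carry over. Pictures are saved under pics/ and viewed, and the job is handed in when it is done.

```bash
ls; mkdir -p pics
cat > h.py <<'E'
import numpy as np, cv2
from station import manip, viewer, workorder
from scipy.spatial.transform import Rotation as R
def rot(s):
    a=np.array(s['attitude'],float)
    return a if a.shape==(3,3) else R.from_quat(a.ravel()).as_matrix()
def pt(s,u,v,z=None):
    """depth point or ray onto plane z"""
    d=np.array([(u-s['cx'])/s['fx'],(v-s['cy'])/s['fy'],1.0]); A=rot(s);o=np.array(s['origin'])
    w=A@d
    if z is None: return o+w*s['range_z'][int(v),int(u)]
    return o+w*(z-o[2])/w[2]
def cloud(s):
    v,u=np.mgrid[0:384,0:512]; Z=s['range_z']
    P=np.stack([(u-s['cx'])/s['fx']*Z,(v-s['cy'])/s['fy']*Z,Z],-1)
    P=P@rot(s).T+np.array(s['origin']); P[Z==0]=np.nan
    return P
def save(s,n,sc=1.5,crop=None):
    im=s['img'][:,:,::-1]
    if crop: x0,y0,x1,y1=crop; im=im[y0:y1,x0:x1]
    im=cv2.resize(im,None,fx=sc,fy=sc,interpolation=cv2.INTER_CUBIC); cv2.imwrite('pics/'+n+'.png',im)
E
python3 - <<'E'
from h import *
import pickle
for n in ['scene','top','wrist']:
    s=viewer.snapshot(n); save(s,n+'0'); print(n,s['origin'],s['attitude'],s['fx'],s['cx'],s['cy']); pickle.dump(s,open(n+'0.pkl','wb'))
print(manip.sense())
E
```

```text
pics
scene [ 0.8860534  -0.48266011  0.64730978] [ 0.88204986  0.33155905 -0.12461288 -0.31069   ] 357.87280209638504 248.37705700967132 189.98910283852285
top [ 0.47355335 -0.11310983  1.04594647] [-0.70448648  0.70866421 -0.03350361  0.01927048] 452.0630039569489 254.59935802864268 188.09078498408928
wrist [ 0.30093922 -0.55152829  0.3720334 ] [ 0.82483695 -0.55032787 -0.07241809  0.10741905] 321.9667781200293 256.55872300456195 192.18971711826745
{'t': 0.15, 'q': array([-1.35544826e+00,  5.28289720e-01,  1.43361315e+00, -9.63637931e-08,
        1.18138897e+00, -1.78469619e-01]), 'qd': array([-0.0027015 , -0.00124318, -0.00173419,  0.00049369, -0.00028026,
        0.00057158]), 'tau': array([ 1.52862401e-05, -4.42743731e+01, -1.78276938e+01, -1.88830813e-04,
        5.59159947e-03,  2.92376470e-06]), 'tcp_pos': array([ 0.23975762, -0.57663533,  0.25553394]), 'tool_rot': array([-0.6934313 , -0.13893817,  0.69345351, -0.13773687]), 'force': array([-0.95594674,  0.31761954,  0.85131748]), 'ft_torque': array([ 0.0272127 , -0.0316481 , -0.02177698]), 'finger_gap': 0.9978691131033236}
```

View pics/scene0.png

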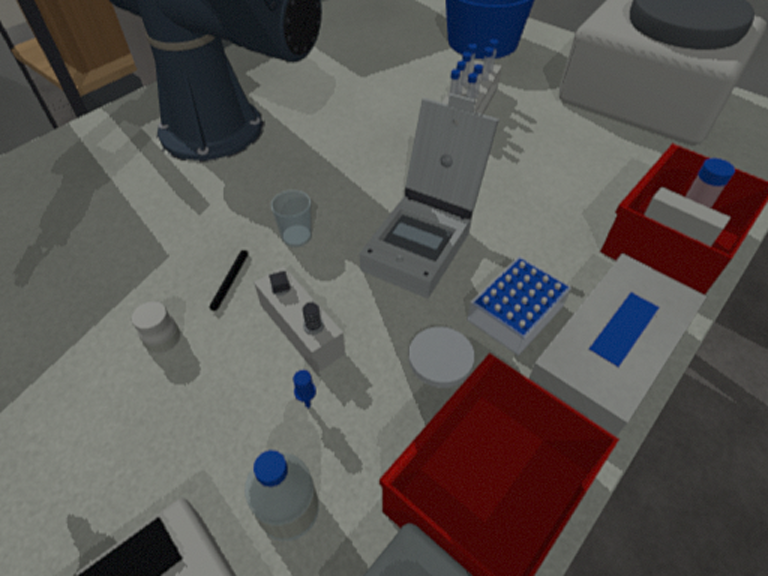

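View pics/top0.png

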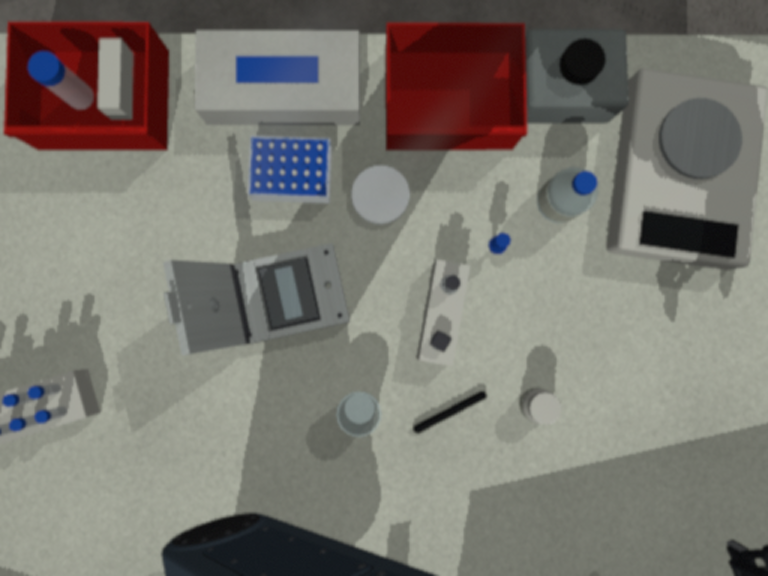

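View pics/wrist0.png

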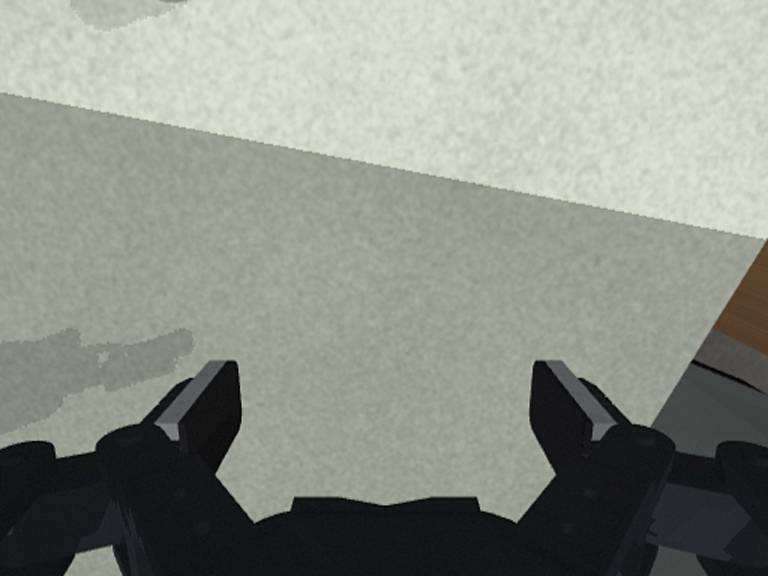

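Candidates for the lock pin: dark round head in the block, scene (208,211)/top (301,189). Dark square head in the block, scene (187,188)/top (293,227), which is the short pin. Free-standing blue look-alike, scene (203,257)/top (333,162). By the description I choose the round dark one; next a close crop and measurements.

Run:
```python
from h import *
import pickle
s=pickle.load(open('scene0.pkl','rb')); t=pickle.load(open('top0.pkl','rb'))
a=cv2.resize(s['img'][160:260,160:260,::-1],(400,400),interpolation=cv2.INTER_CUBIC)
b=cv2.resize(t['img'][160:260,260:360,::-1],(400,400),interpolation=cv2.INTER_CUBIC)
cv2.imwrite('pics/crop1.png',np.hstack([a,b]))
save(t,'clamp1',4,(100,150,250,250))
for nm,u,v in [('rnd',301,189),('sq',293,227),('blockmid',297,207),('blue',334,161),('bottle cap',389,122),('beaker',240,273),('jar',363,271),('petri',254,130),('tipbox',193,111),('marker',300,273),('lid',140,205),('lidtop',125,205),('cassette',192,195),('clampface',216,190),('rackL',10,285),('lidknob',143,203)]:
    print(nm,pt(t,u,v).round(3))
P=cloud(t)
# dark heads
g=t['img'].astype(int); 
for nm,(x0,y0,x1,y1) in {'rnd':(290,178,312,202),'sq':(282,215,306,238)}.items():
    sub=P[y0:y1,x0:x1]; dark=g[y0:y1,x0:x1].max(-1)<90
    q=sub[dark]; print(nm,dark.sum(),np.nanmedian(q,0).round(4),np.nanmin(q,0).round(3),np.nanmax(q,0).round(3))
```

```text
rnd [ 0.542 -0.23   0.097]
sq [ 0.462 -0.214  0.077]
blockmid [ 0.505 -0.226  0.055]
blue [ 0.603 -0.304  0.083]
bottle cap [ 0.675 -0.407  0.142]
beaker [ 0.357 -0.1    0.   ]
jar [ 0.366 -0.367  0.062]
petri [ 0.684 -0.134  0.019]
tipbox [0.722 0.003 0.046]
marker [ 0.358 -0.236  0.014]
lid [0.509 0.1   0.128]
lidtop [0.508 0.119 0.171]
cassette [0.534 0.006 0.038]
clampface [ 0.546 -0.047  0.028]
rackL [0.35  0.361 0.116]
lidknob [0.513 0.095 0.124]
rnd 74 [ 0.5443 -0.2304  0.0946] [ 0.536 -0.24   0.075] [ 0.553 -0.221  0.098]
sq 118 [ 0.4621 -0.2145  0.077 ] [ 0.449 -0.23   0.055] [ 0.475 -0.202  0.083]
```

View pics/crop1.png

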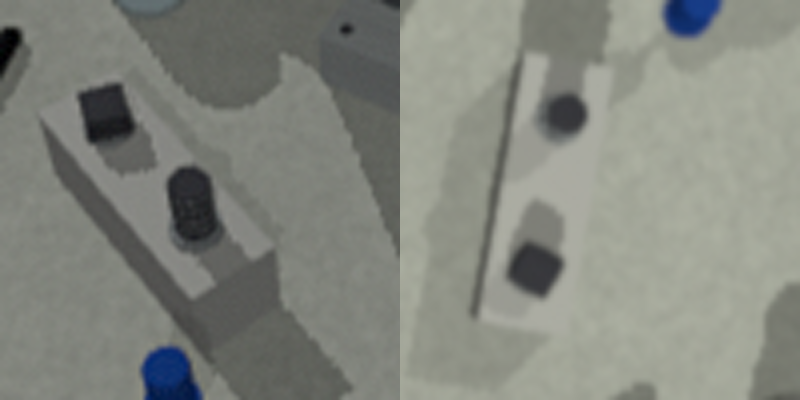

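View pics/clamp1.png

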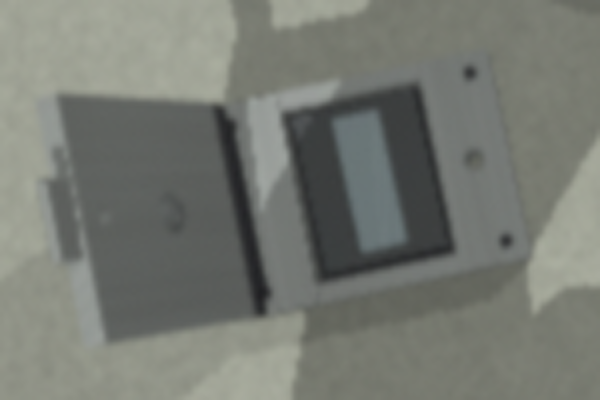

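The crop shows the chosen head is round, tall and ribbed with a collar (crop px ~(192,205) / (565,115)). Its neighbour is square and low, and the blue one is off the block. Heights agree (0.095 and 0.077). Next I measure the clamp, the lid and the pin.

Run:
```python
from h import *
import pickle
s=pickle.load(open('scene0.pkl','rb')); t=pickle.load(open('top0.pkl','rb'))
P=cloud(t)
h=pt(t,218.2,189.5,.04); a=pt(t,217.4,168,.04); b=pt(t,226.5,210,.04)
print('hole',h,'screws',a,b)
# lid plane
m=np.zeros((384,512),bool); m[178:232,120:154]=1
q=P[m&(P[...,2]>.07)]; 
# ransac-ish: svd with trimming
for i in range(6):
    c=q.mean(0); U,S,V=np.linalg.svd(q-c,full_matrices=False); n=V[2]; d=abs((q-c)@n); q=q[d<max(.004,2*d.std())] if i<5 else q
n=n*np.sign(n[1]); print('lid n',n,len(q),'rms',d.std(),'angle from n: ',np.arctan2(n[2],np.hypot(n[0],n[1])), 'yaw of +y', np.arctan2(n[1],n[0])-np.pi/2)
print('lid maxz',np.nanmax(P[170:240,105:155,2]))
# cassette top/dark recess min area rect
g=t['img'].astype(int)
# clamp top plane points
q=P[(abs(P[...,2]-.04)<.004)&(P[...,0]>.42)&(P[...,0]<.65)&(P[...,1]>-.12)&(P[...,1]<.1)]
r=cv2.minAreaRect((q[:,:2]*1000).astype(np.float32)); print('clamp top rect',r)
# block
q=P[(abs(P[...,2]-.055)<.004)&(P[...,0]>.40)&(P[...,0]<.65)&(P[...,1]>-.3)&(P[...,1]<-.15)]
r=cv2.minAreaRect((q[:,:2]*1000).astype(np.float32)); print('block top rect',r)
q=P[(abs(P[...,2]-.095)<.004)&(P[...,0]>.50)&(P[...,0]<.6)&(P[...,1]>-.27)&(P[...,1]<-.19)]
print('rnd top',len(q),q.mean(0),q.min(0),q.max(0))
# scene depth
Q=cloud(s)
q=Q[(abs(Q[...,2]-.095)<.004)&(Q[...,0]>.50)&(Q[...,0]<.6)&(Q[...,1]>-.27)&(Q[...,1]<-.19)]
print('scene rnd top',len(q),q.mean(0),q.min(0),q.max(0))
q=Q[(abs(Q[...,2]-.04)<.004)&(Q[...,0]>.42)&(Q[...,0]<.65)&(Q[...,1]>-.12)&(Q[...,1]<.1)]
print('scene clamp rect',cv2.minAreaRect((q[:,:2]*1000).astype(np.float32)))
T=R.from_quat(manip.sense()['tool_rot']).as_matrix(); print(T)
# tall things behind lid
q=P[(P[...,2]>.06)&(P[...,1]>.15)]; print('behind',q.min(0),q.max(0))
```

```text
hole [ 0.5460103  -0.05249942  0.04      ] screws [ 0.59421026 -0.05074493  0.04      ] [ 0.50026451 -0.07087847  0.04      ]
lid n [-0.19706407  0.92766892 -0.31716892] 1749 rms 0.0006174746988849245 angle from n:  -0.3227427786124101 yaw of +y 0.20931775385304574
lid maxz 0.21267966895144197
clamp top rect ((533.93212890625, 1.7934722900390625), (120.18578338623047, 149.5625762939453), 12.02491283416748)
block top rect ((526.1787109375, -233.02574157714844), (75.09391784667969, 206.45687866210938), 68.75901794433594)
rnd top 85 [ 0.54332752 -0.23145844  0.09482366] [ 0.53354747 -0.24153249  0.0912894 ] [ 0.55311891 -0.22183311  0.09799715]
scene rnd top 91 [ 0.54738136 -0.23214242  0.09463098] [ 0.53568781 -0.2419015   0.09100976] [ 0.55707353 -0.22102796  0.09697377]
scene clamp rect ((535.3007202148438, 4.98175048828125), (121.24842834472656, 158.55062866210938), 12.016188621520996)
[[-3.63181497e-04  3.83716379e-01 -9.23450924e-01]
 [ 1.65991768e-03 -9.23449481e-01 -3.83716433e-01]
 [-9.99998556e-01 -1.67221122e-03 -3.01557837e-04]]
behind [0.33693993 0.19740059 0.06005077] [0.92111161 0.40091576 0.14045372]
```

Clamp yaw is 12.0°, lid angle 1.893 rad and the base hole about (0.546, -0.053). The sizes agree (120 mm wide, lid top 0.213). I'll go behind the lid with shut fingers, high above everything.

```bash
python3 -m crank '[0,20,50,15,-0.09, 0,40,105,30,-0.185, 0,60,160,45,-0.185, 0,80,215,50,-0.185, 0,100,270,50,-0.185, 0,120,325,50,-0.185, 0,140,380,50,-0.185, 0,160,435,50,-0.185, 0,178,490,50,-0.185, 0,195,545,50,-0.185]' 30; python3 -m crank '[0,14,55,0,0, 0,28,110,0,0, 0,42,165,0,0, 0,56,220,0,0, 0,58,230,0,0, 0,58,230,0,0]'
```

```text
t: 1.4
tcp_pos: [0.4352, -0.0303, 0.3064]
tool_rot: [0.703, 0.074, -0.703, 0.074]
force: [0.7, -0.6, 0.4]
finger_gap: 0.003
t: 2.15
tcp_pos: [0.4924, 0.1981, 0.3059]
tool_rot: [-0.703, -0.074, 0.704, -0.074]
force: [-0.8, -0.1, -0.9]
finger_gap: 0.001
```

```bash
python3 -m crank '[0,0,0,-50,0, 0,0,0,-100,0, 0,4,-20,-100,0, 0,8,-39,-100,0, 0,11,-54,-100,0, 0,15,-68,-100,0, 0,18,-83,-100,0, 0,21,-98,-100,0, 0,24,-112,-102,0, 0,27,-127,-105,0]'
python3 - <<'E'
from h import *
s=viewer.snapshot('scene'); save(s,'s1'); print(manip.sense()['force'])
E
```

```text
t: 3.4
tcp_pos: [0.5201, 0.07, 0.2012]
tool_rot: [0.703, 0.074, -0.703, 0.074]
force: [0.0, 0.7, 1.6]
finger_gap: 0.001
[ 0.50347025 -2.21346835  0.41371505]
```

View pics/s1.png

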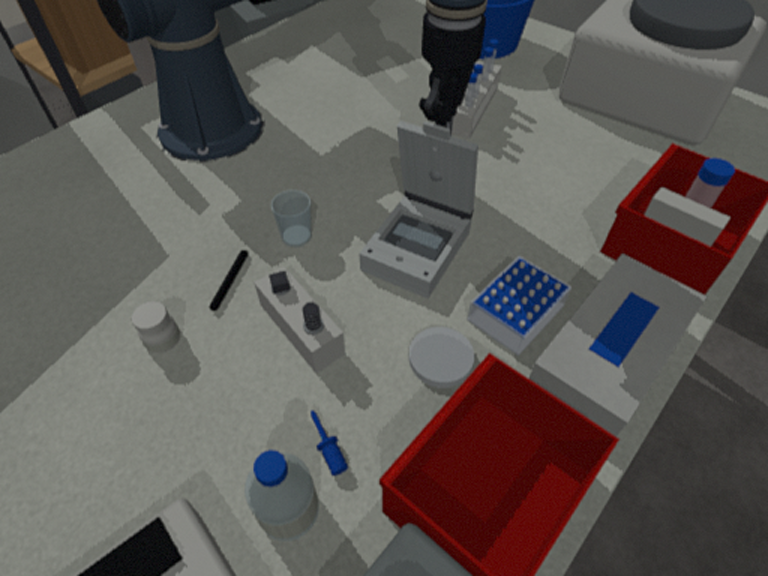

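The lid (scene px (437,165) in the picture) is now about upright with the fingers behind it. The blue look-alike, which stood on its tip, has toppled by itself at (330,450); the arm was nowhere near it. I continue pushing.

```bash
python3 -m crank '[0,3,-15,-2,0, 0,6,-29,-5,0, 0,9,-44,-9,0, 0,12,-59,-14,0, 0,15,-73,-20,0, 0,18,-86,-26,0, 0,21,-98,-32,0]'
python3 - <<'E'
from h import *
s=viewer.snapshot('scene'); save(s,'s2'); print(manip.sense()['force'])
E
```

```text
t: 4.32
tcp_pos: [0.5411, -0.0281, 0.1688]
tool_rot: [-0.703, -0.074, 0.703, -0.074]
force: [0.0, -0.2, 0.4]
finger_gap: 0.002
[-0.32894888 -0.78031569  0.14190322]
```

View pics/s2.png

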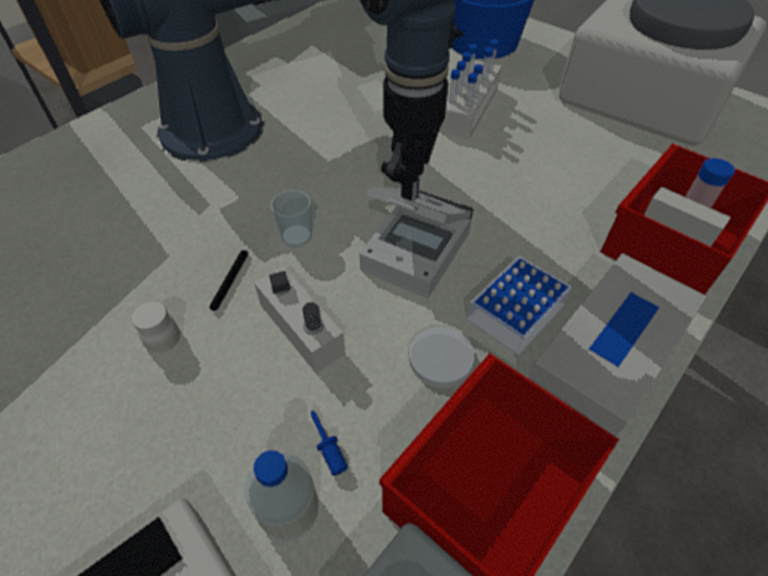

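The lid is past the hold point (tip px (380,195)) and sinking. I lift away and go over the pin, opening the fingers partly.

```bash
python3 -m crank '[0,0,0,40,0, 0.3,0,-50,50,0, 0.6,0,-100,50,0, 0.6,2,-150,50,0, 0.6,4,-203,40,0, 0.6,4,-203,40,0, 0.6,4,-203,40,0]'
python3 - <<'E'
from h import *
import pickle
for n in ['scene','wrist','top']:
    s=viewer.snapshot(n); save(s,n+'3'); pickle.dump(s,open(n+'3.pkl','wb'))
E
```

```text
t: 5.25
tcp_pos: [0.5443, -0.2297, 0.2089]
tool_rot: [-0.703, -0.074, 0.704, -0.073]
force: [0.3, -0.3, -0.2]
finger_gap: 0.602
```

View pics/scene3.png

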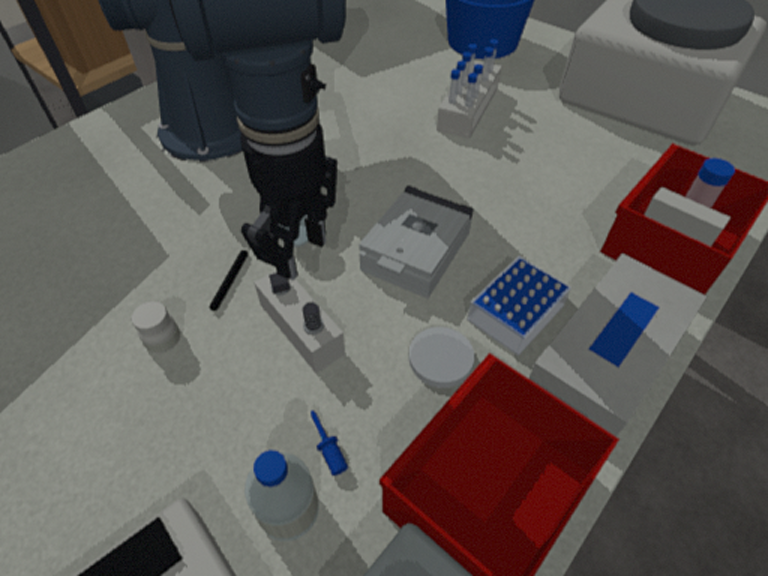

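View pics/wrist3.png

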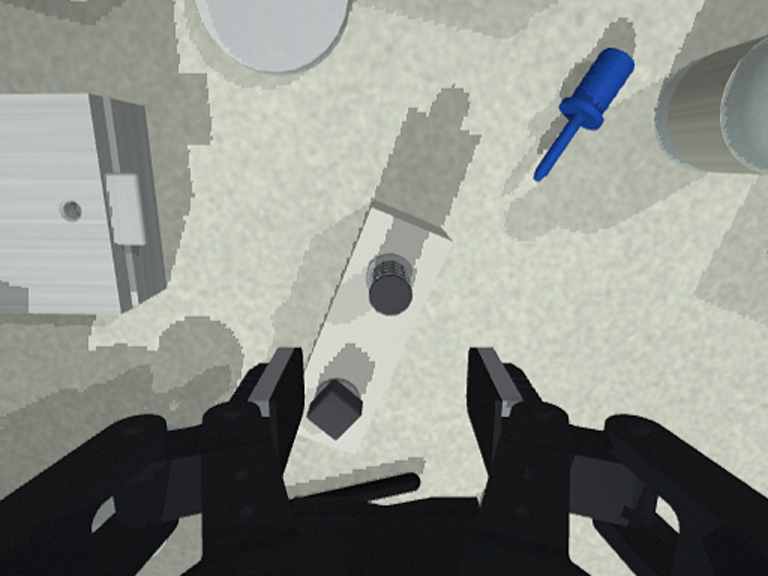

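View pics/top3.png

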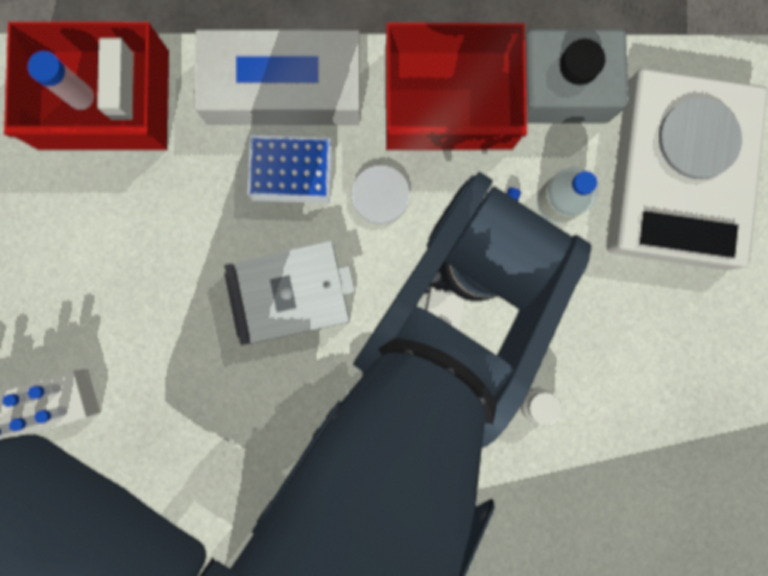

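The lid now lies on the cassette (top view hole at px (326,285)). In the wrist view the lock pin head is at (390,293), the square one at (335,408) and the lid hole at (71,211). I measure all of these.

Run:
```python
from h import *
import pickle
w=pickle.load(open('wrist3.pkl','rb')); t=pickle.load(open('top3.pkl','rb')); s=pickle.load(open('scene3.pkl','rb'))
for s_,x0,y0,x1,y1,z,nm in [(w,235,165,285,220,.095,'w')]:
    P=cloud(s_); 
    q=P[(abs(P[...,2]-.095)<.0025)&(P[...,0]>.50)&(P[...,0]<.6)&(P[...,1]>-.27)&(P[...,1]<-.19)]
    print('wrist head top: n',len(q),q.min(0),q.max(0),(q.min(0)+q.max(0))/2)
    m=((abs(P[...,2]-.095)<.0035)&(P[...,0]>.50)&(P[...,0]<.6)&(P[...,1]>-.27)&(P[...,1]<-.19)).astype(np.uint8)
    c=max(cv2.findContours(m,0,2)[0],key=cv2.contourArea); print(cv2.minEnclosingCircle(c))
    (u,v),r=cv2.minEnclosingCircle(c); print('head centre by ray',pt(s_,u,v,.095))
# lid hole: dark blob centroid
def hole(s_,x0,y0,x1,y1,z):
    g=cv2.cvtColor(s_['img'],cv2.COLOR_RGB2GRAY)[y0:y1,x0:x1]
    g=cv2.resize(g,None,fx=4,fy=4,interpolation=cv2.INTER_CUBIC)
    th=(int(g.min())+int(np.median(g)))//2
    m=(g<th).astype(np.uint8); c=max(cv2.findContours(m,0,2)[0],key=cv2.contourArea)
    M=cv2.moments(c); u=M['m10']/M['m00']/4-.375+x0; v=M['m01']/M['m00']/4-.375+y0
    print('hole px',u,v,'area',cv2.contourArea(c)/16,cv2.boundingRect(c),pt(s_,u,v,z))
hole(w,38,128,58,152,.059); hole(t,210,183,225,197,.059); hole(s,260,160,276,174,.059)
save(w,'holew',12,(28,118,68,162))
P=cloud(w); q=P[(P[...,2]>.045)&(P[...,2]<.07)&(P[...,1]>-.085)&(P[...,0]>.4)]
c=q.mean(0); n=np.linalg.svd(q-c,full_matrices=False)[2][2]; n*=np.sign(n[2]); print('lid n',n,len(q),c)
```

```text
wrist head top: n 607 [ 0.53521167 -0.24183024  0.09250283] [ 0.5565031  -0.22052008  0.09595771] [ 0.54585739 -0.23117516  0.09423027]
((259.84124755859375, 195.7786102294922), 14.520692825317383)
head centre by ray [ 0.54688159 -0.23096327  0.095     ]
hole px 47.81037037037037 139.85275132275132 area 98.4375 (18, 26, 45, 48) [ 0.54751435 -0.05289861  0.059     ]
hole px 217.19142800318218 189.0983492442323 area 13.09375 (22, 18, 18, 17) [ 0.54553345 -0.0514434   0.059     ]
hole px 266.06160714285716 166.59136904761905 area 8.75 (18, 22, 17, 12) [ 0.54841554 -0.05337349  0.059     ]
lid n [-0.00431497  0.00557157  0.99997517] 11971 [ 0.54565577 -0.04605722  0.0565787 ]
```

View pics/holew.png

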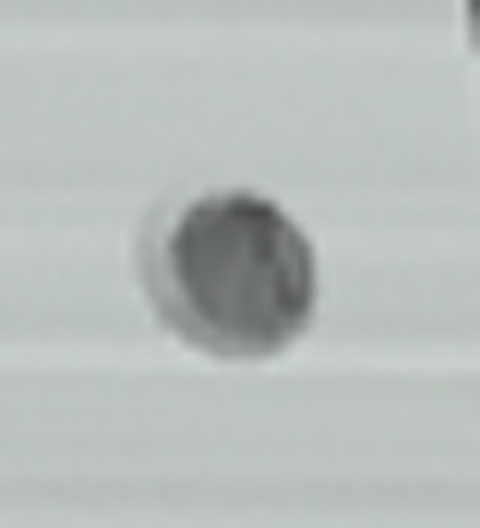

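Pin head centre is about (0.546, -0.231) and top z 0.095 as expected. I descend and grip.

```bash
python3 -m crank '[0.6,2,-1,-50,0, 0.6,2,-1,-95,0, 0.6,2,-1,-120,0, 0.6,2,-1,-120,0, 0,2,-1,-120,0, 0,2,-1,-120,0, 0,2,-1,-120,0, 0,2,-1,-120,0]' 60
python3 - <<'E'
from h import *
s=viewer.snapshot('wrist'); save(s,'w4');print(manip.sense()['force'])
E
```

```text
t: 6.4
tcp_pos: [0.548, -0.2315, 0.0912]
tool_rot: [0.704, 0.073, -0.702, 0.074]
force: [-0.0, 1.7, 6.9]
finger_gap: 0.243
[1.33953348 0.76579402 6.73176854]
```

View pics/w4.png

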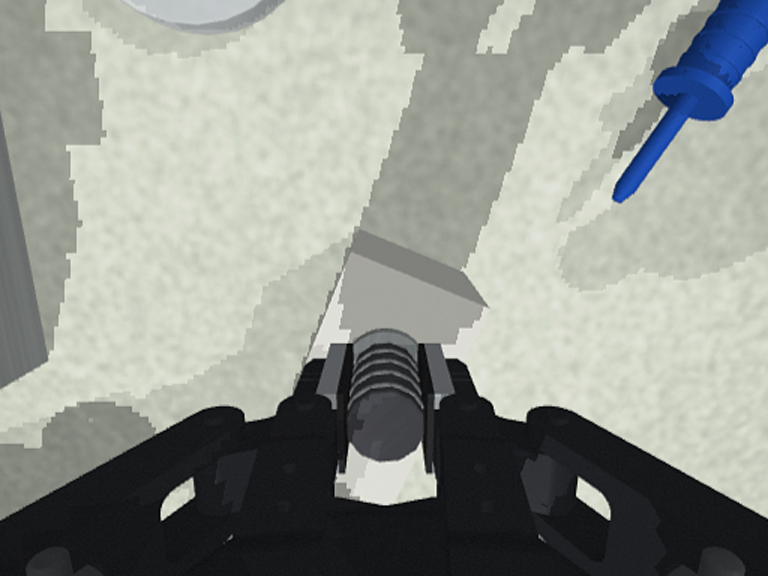

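Gripped; gap 0.243 × 85 mm ≈ 21 mm matches the 22 mm head, centred at px (385,420). The fingertips rest on the collar, hence 7 N. I lift straight up.

```bash
python3 -m crank '[0,0,0,10,0, 0,0,0,30,0, 0,0,0,55,0, 0,0,0,85,0, 0,0,0,85,0]'
python3 - <<'E'
from h import *
import pickle
for n in ['scene','wrist','top']:
    s=viewer.snapshot(n); save(s,n+'5'); pickle.dump(s,open(n+'5.pkl','wb'))
print(manip.sense()['force'],manip.sense()['tcp_pos'])
E
```

```text
t: 7.08
tcp_pos: [0.5481, -0.2321, 0.177]
tool_rot: [0.705, 0.072, -0.702, 0.075]
force: [-0.2, -0.3, -1.1]
finger_gap: 0.239
[ 0.05384673 -0.22351331 -1.54533483] [ 0.54602923 -0.23074888  0.17354059]
```

View pics/scene5.png

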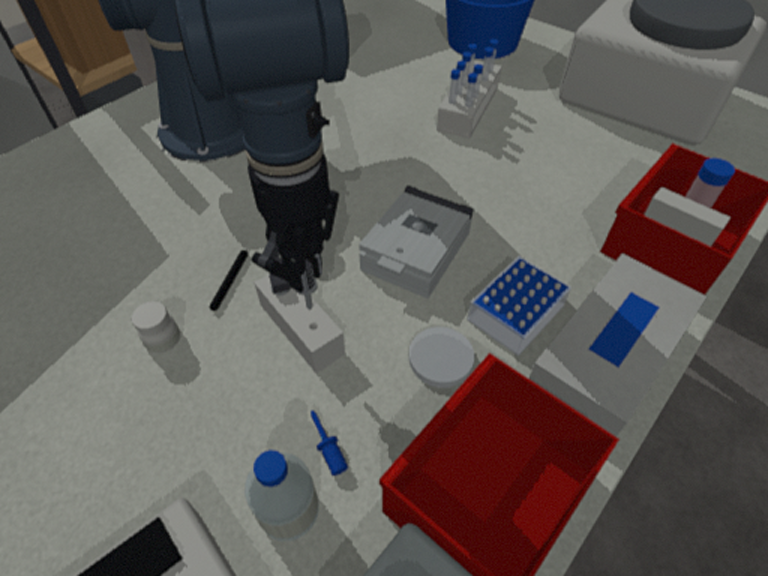

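View pics/wrist5.png

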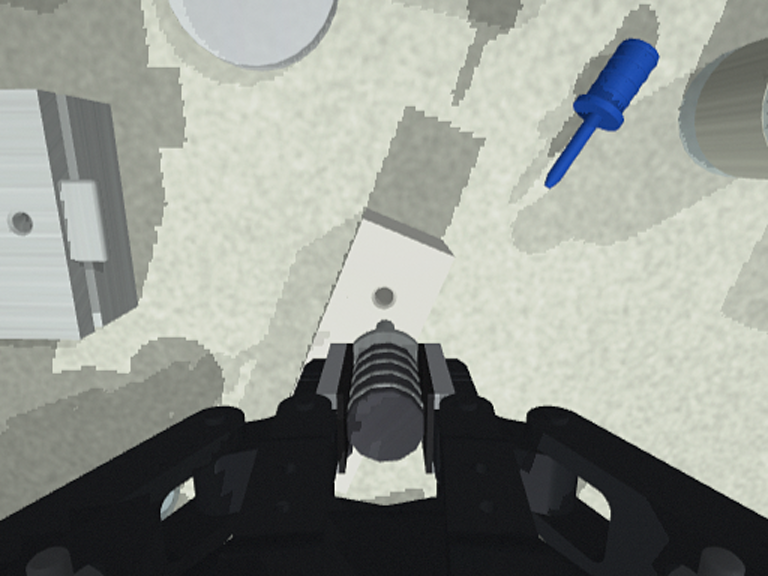

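The pin is out and held upright; the square pin stays in the block. In the wrist view the block's empty hole is at (384,297), the pin tip at (385,325) and the lid hole at (20,223). I measure the hole-to-hole displacement from both views.

Run:
```python
from h import *
import pickle
w=pickle.load(open('wrist5.pkl','rb')); s=pickle.load(open('scene5.pkl','rb')); t=pickle.load(open('top3.pkl','rb'))
def hole(s_,u0,v0,r,z,nm):
    x0,y0=int(u0-r),int(v0-r)
    g=cv2.cvtColor(s_['img'],cv2.COLOR_RGB2GRAY)[y0:y0+2*r,max(x0,0):x0+2*r]; x0=max(x0,0)
    g=cv2.resize(g,None,fx=4,fy=4,interpolation=cv2.INTER_CUBIC)
    th=(np.percentile(g,2)+np.median(g))/2
    m=(g<th).astype(np.uint8); n,l,st,ce=cv2.connectedComponentsWithStats(m)
    k=min(range(1,n),key=lambda i:np.hypot(*(ce[i]-2*np.array(g.shape[::-1])/4))-.02*st[i,4])
    u,v=ce[k]/4-.375+[x0,y0]; p=pt(s_,u,v,z); print(nm,(u.round(2),v.round(2)),st[k]/4,p.round(4)); return p
a=hole(w,384/1.5,297/1.5,11,.055,'w block'); b=hole(w,20/1.5,223/1.5,11,.059,'w lid'); print('d',((b-a)*1000).round(1))
a=hole(s,313/1.5,325/1.5,7,.055,'s block'); b=hole(s,401/1.5,250/1.5,7,.059,'s lid'); print('d',((b-a)*1000).round(1))
c=[cv2.resize(w['img'][130:165,0:35,::-1],(350,350)),cv2.resize(s['img'][205:229,196:220,::-1],(350,350))]
cv2.imwrite('pics/c5.png',np.hstack(c))
```

```text
w block (np.float64(255.5), np.float64(197.61)) [  4.75   4.5   12.75  13.25 543.75] [ 0.546  -0.2311  0.055 ]
w lid (np.float64(14.49), np.float64(148.06)) [  6.25   4.75  13.5   14.   572.25] [ 0.5475 -0.0532  0.059 ]
d [  1.5 178.    4. ]
s block (np.float64(208.36), np.float64(217.2)) [ 5.25  6.5   5.25  4.25 70.  ] [ 0.5468 -0.2329  0.055 ]
s lid (np.float64(266.09), np.float64(166.62)) [ 4.25  6.5   4.75  3.25 50.5 ] [ 0.5485 -0.0534  0.059 ]
d [  1.7 179.5   4. ]
```

View pics/c5.png

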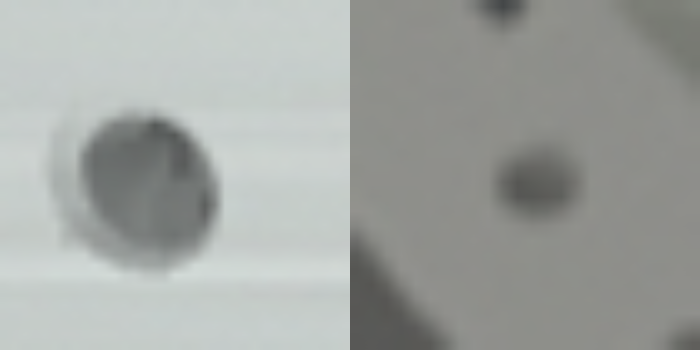

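Both views agree: shift (+1.6, +179) mm. The wrist value is slightly low because the hole's lit wall is cut off. I go over the lid hole and lower the tip to just above it.

```bash
python3 -m crank '[0,0,30,0,0, 0,0,70,0,0, 0,1,110,0,0, 0,2,150,0,0, 0,2,172,0,0, 0,2,179,0,0, 0,2,179,-15,0, 0,2,179,-28,0, 0,2,179,-28,0, 0,2,179,-28,0]'
python3 - <<'E'
from h import *
import pickle
for n in ['scene','wrist','top']:
    s=viewer.snapshot(n); pickle.dump(s,open(n+'6.pkl','wb'))
    if n=='wrist': save(s,n+'6')
    if n=='scene': save(s,n+'6',6,(220,110,340,205))
print(manip.sense()['force'],manip.sense()['tcp_pos'])
E
```

```text
t: 8.48
tcp_pos: [0.5488, -0.0528, 0.146]
tool_rot: [-0.703, -0.073, 0.703, -0.073]
force: [0.5, 0.3, -0.9]
finger_gap: 0.241
[ 0.83326629 -0.11636848 -1.03285514] [ 0.54914053 -0.05249124  0.14667517]
```

View pics/scene6.png

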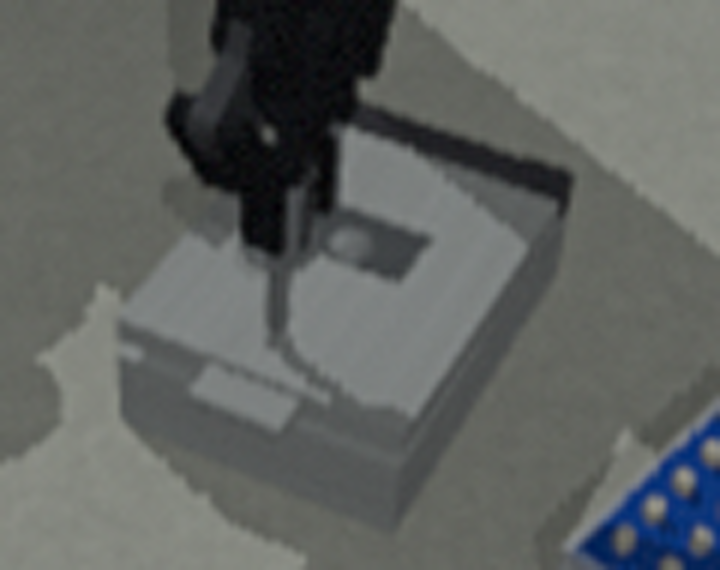

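View pics/wrist6.png

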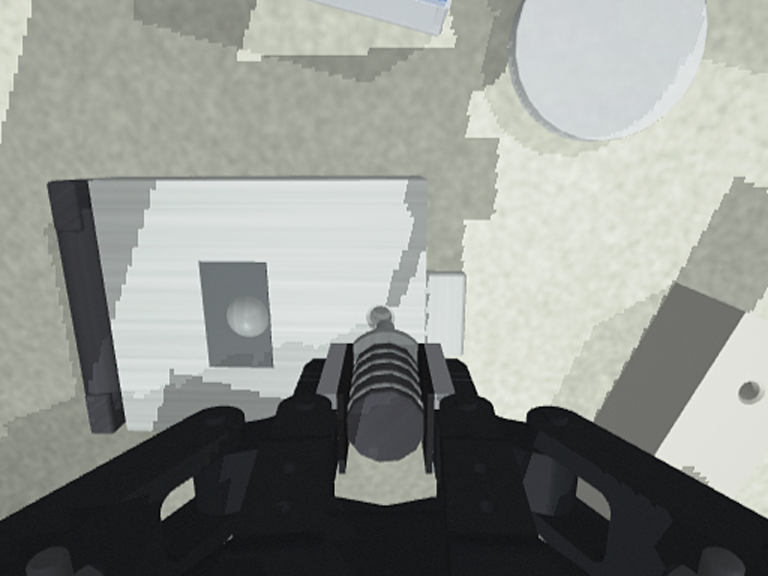

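Run:
```python
from h import *
import pickle
w=pickle.load(open('wrist6.pkl','rb')); save(w,'w6z',10,(230,190,285,245))
w5=pickle.load(open('wrist5.pkl','rb')); save(w5,'w5z',10,(230,190,285,245))
a=cv2.imread('pics/w5z.png');b=cv2.imread('pics/w6z.png'); cv2.imwrite('pics/z.png',cv2.resize(np.hstack([a,b]),None,fx=.72,fy=.72))
```

```text
(no output)
```

View pics/z.png

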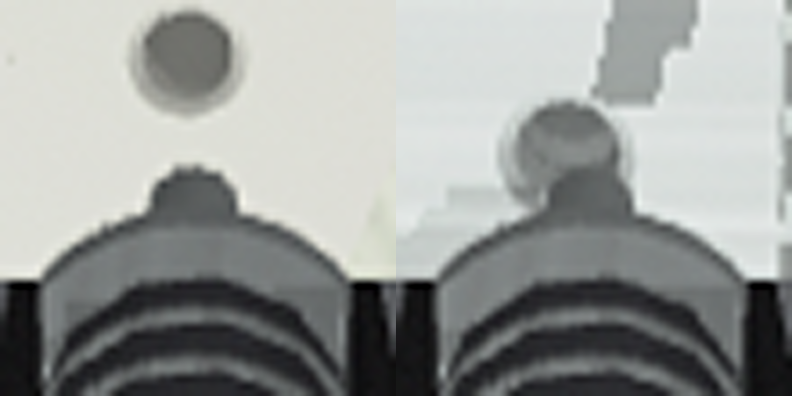

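Run:
```python
from h import *
import pickle
w5=pickle.load(open('wrist5.pkl','rb')); w6=pickle.load(open('wrist6.pkl','rb'))
px=lambda u,v:(u/7.2+230-.45,v/7.2+190-.45)
yaw=.209; C=np.array([[np.cos(yaw),np.sin(yaw)],[-np.sin(yaw),np.cos(yaw)]])
def cmp(w,tip,zt,hole,zh,n):
    a=pt(w,*px(*tip),zt); b=pt(w,*px(*hole),zh); d=(b-a)[:2]*1000
    print(n,'tipfront',a.round(4),'hole',b.round(4),'world d',d.round(2),"clamp x',y'",(C@d).round(2))
cmp(w5,(194,167),.095,(188,60),.055,'block')
for zt in (.063,.065,.067): cmp(w6,(194,167),zt,(171,152),.059,'lid')
```

```text
block tipfront [ 0.5473 -0.2316  0.095 ] hole [ 0.5458 -0.2313  0.055 ] world d [-1.48  0.25] clamp x',y' [-1.39  0.56]
lid tipfront [ 0.5482 -0.0529  0.063 ] hole [ 0.5479 -0.0508  0.059 ] world d [-0.32  2.1 ] clamp x',y' [0.12 2.12]
lid tipfront [ 0.5489 -0.0528  0.065 ] hole [ 0.5479 -0.0508  0.059 ] world d [-0.98  1.96] clamp x',y' [-0.55  2.12]
lid tipfront [ 0.5495 -0.0527  0.067 ] hole [ 0.5479 -0.0508  0.059 ] world d [-1.63  1.82] clamp x',y' [-1.22  2.12]
```

In the close-up the tip (590,190) sits about 2 mm to the right (toward the clamp's -y) of the hole centre (566,152). I correct by +2 mm in y and lower gently while watching the force.

```bash
python3 -m crank '[0,0,2,0,0, 0,0,2,-4,0, 0,0,2,-8,0, 0,0,2,-12,0, 0,0,2,-12,0]'
python3 - <<'E'
from h import *
import pickle
s=viewer.snapshot('wrist'); pickle.dump(s,open('wrist7.pkl','wb')); save(s,'w7',10,(220,180,290,245))
for i in range(3): print(manip.sense()['force'],manip.sense()['tcp_pos'],manip.sense()['ft_torque'])
E
```

```text
t: 9.25
tcp_pos: [0.5485, -0.0501, 0.1338]
tool_rot: [-0.703, -0.074, 0.704, -0.074]
force: [0.8, -0.5, -1.3]
finger_gap: 0.236
[-0.68352324 -0.9407113  -1.0766364 ] [ 0.54870157 -0.05010017  0.13401025] [-0.0332284   0.0350559   0.05493308]
[-0.68352324 -0.9407113  -1.0766364 ] [ 0.54870157 -0.05010017  0.13401025] [-0.0332284   0.0350559   0.05493308]
[-0.68352324 -0.9407113  -1.0766364 ] [ 0.54870157 -0.05010017  0.13401025] [-0.0332284   0.0350559   0.05493308]
```

View pics/w7.png

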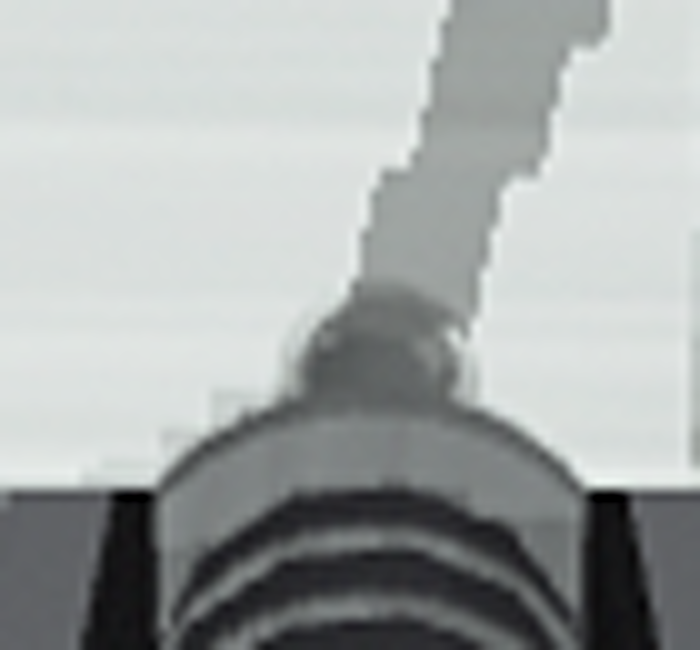

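The shank (px (370,345)) is now inside the hole with no contact force. I lower on into the base hole.

```bash
python3 -m crank '[0,0,0,-4,0, 0,0,0,-8,0, 0,0,0,-12,0, 0,0,0,-16,0, 0,0,0,-20,0, 0,0,0,-24,0, 0,0,0,-24,0]'
python3 - <<'E'
from h import *
s=viewer.snapshot('scene'); save(s,'s8',6,(220,110,340,205))
m=manip.sense();print(m['force'],m['tcp_pos'],m['ft_torque'])
E
```

```text
t: 10.18
tcp_pos: [0.5488, -0.0502, 0.11]
tool_rot: [-0.703, -0.074, 0.703, -0.074]
force: [0.5, 0.4, -0.8]
finger_gap: 0.238
[ 0.57040112  0.05859204 -1.03416523] [ 0.54881782 -0.05017047  0.11013605] [-0.01367548 -0.02846016  0.02512349]
```

View pics/s8.png

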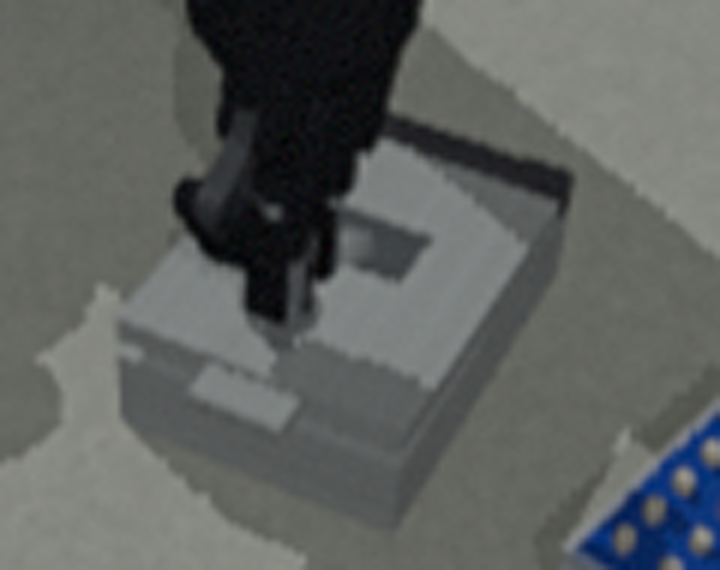

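The tip is about 11 mm into the lower half with no side load, and the collar is about 15 mm above the lid. I continue to the seat and watch the force rise.

```bash
python3 -m crank '[0,0,0,-4,0, 0,0,0,-8,0, 0,0,0,-12,0, 0,0,0,-15,0, 0,0,0,-15,0]'; python3 -m crank '[0,0,0,-2,0, 0,0,0,-4,0, 0,0,0,-4,0]';  python3 -m crank '[0,0,0,-2,0, 0,0,0,-3,0, 0,0,0,-3,0]'
```

```text
t: 10.85
tcp_pos: [0.5488, -0.0501, 0.0951]
tool_rot: [-0.703, -0.074, 0.703, -0.074]
force: [-0.5, -0.4, -1.1]
finger_gap: 0.237
t: 11.22
tcp_pos: [0.5489, -0.0504, 0.0915]
tool_rot: [0.703, 0.074, -0.703, 0.074]
force: [-1.8, -1.9, 2.4]
finger_gap: 0.239
t: 11.6
tcp_pos: [0.549, -0.0504, 0.0885]
tool_rot: [0.703, 0.074, -0.703, 0.074]
force: [-1.5, -2.1, 3.4]
finger_gap: 0.235
```

The spring force has begun (about 4.5 N above free). I keep going in small steps until it turns solid.

```bash
for i in 1 2 3; do python3 -m crank '[0,0,0,-1,0, 0,0,0,-1.5,0, 0,0,0,-1.5,0]' | egrep 'tcp|force'; done
```

```text
tcp_pos: [0.549, -0.0504, 0.0881]
force: [-3.6, -2.2, 12.3]
tcp_pos: [0.549, -0.0504, 0.088]
force: [-5.1, -2.0, 21.9]
tcp_pos: [0.5491, -0.0504, 0.0878]
force: [-7.0, -1.9, 30.5]
```

It is solid: z stays at 0.088 while the force climbs about 9 N per 1.5 mm. TCP minus lid top is 36 mm, the same as at the grasp, so the pin hasn't slipped. I check with pictures.

Run:
```python
from h import *
import pickle
s=viewer.snapshot('scene'); save(s,'s9',5,(190,110,340,225))
w=viewer.snapshot('wrist'); save(w,'w9'); pickle.dump(w,open('wrist9.pkl','wb'))
print(manip.sense()['force'],manip.sense()['ft_torque'])
for nm,f in [('before',pickle.load(open('wrist6.pkl','rb'))),('now',w)]:
    P=cloud(f); yaw=.209
    d=P[...,:2]-np.array([.518,.0795]); yp=-d[...,0]*np.sin(yaw)+d[...,1]*np.cos(yaw); xp=d[...,0]*np.cos(yaw)+d[...,1]*np.sin(yaw)
    m=(abs(xp-.04)<.015)&(yp<-.015)&(yp>-.15)&(P[...,2]>.045)&(P[...,2]<.07)
    c=np.polyfit(-yp[m],P[...,2][m],1); print(nm,m.sum(),'slope',c[0],'z at hole',np.polyval(c,.135),'z at hinge',c[1])
```

```text
[-6.92716249 -1.33841954 31.41234268] [-0.22827166  1.31395352 -0.04364374]
before 9542 slope 0.04939021746581173 z at hole 0.057692765934189996 z at hinge 0.05102508657630541
now 17023 slope -0.0003818104302265809 z at hole 0.050884531376990075 z at hinge 0.050936075785070666
```

View pics/s9.png

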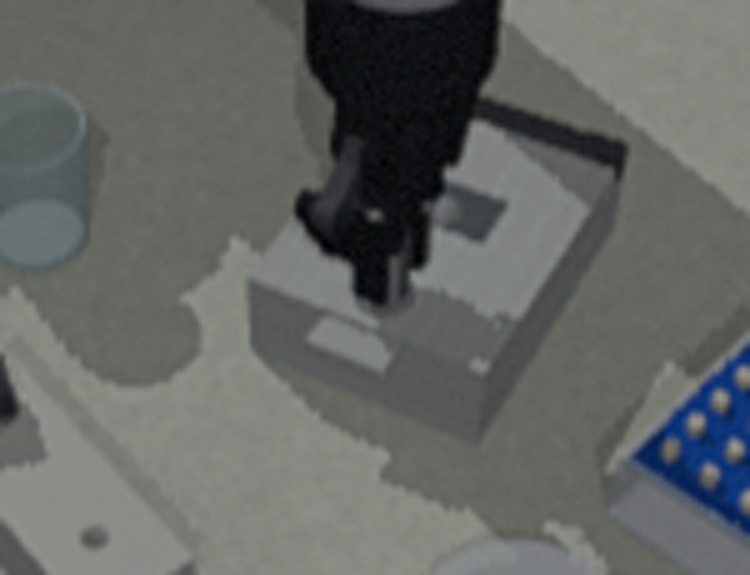

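View pics/w9.png

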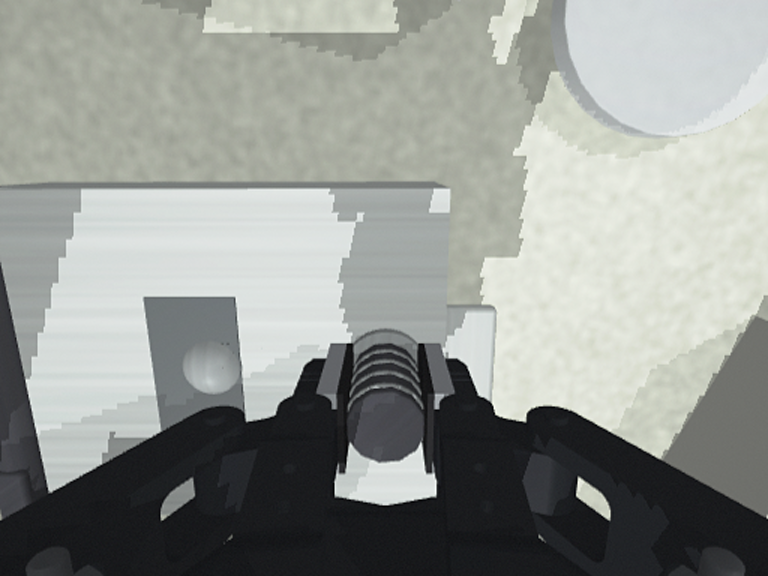

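The lid is flat (slope 0.049 → 0.000), the collar sits on it at scene crop px (385,300), and the steady push is 31 N. I hand in while holding.

Run:
```python
from h import *
print(workorder.sign_off()); m=manip.sense(); print(m['t'],m['force'],m['tcp_pos'],m['finger_gap'])
```

```text
the job is handed in; nothing more can be done
None
the job is handed in; nothing more can be done
```

The lid is shut and the lock pin is seated through both halves. I handed in at about 12 s of the 51 s, still gripping the head and pressing the pin down. The sign-off reports no verdict, and I couldn't read the state after it.

**What I did:** I swung the lid over from behind with shut fingers until it sank onto the cassette. I then lifted the long round-headed pin out of the block and moved it over the lid hole. A close look showed the tip about 2 mm off the hole, so I corrected that and pushed the pin down until it was seated.

**Last checks:**
- **Lid:** the fitted slope fell from 0.049 to about 0.000 rad, and the lid top was level at about 51 mm (52 mm expected).
- **Seat:** the pin stopped solidly, with height steady at 88 mm while the force rose to 31 N. The height matched the original grasp, so the pin had not slipped.
- **Side force:** a sideways force of about 7 N remained on the tool at full push.
- **Short pin and cassette:** the short pin was still in its block after I lifted the long pin out. I did not measure its position or the cassette's height at the end.
- **Bystanders:** they looked undisturbed in the overall views, the last taken just after the pin was lifted. The final close-ups show only some of them.

**Disagreements:** the first hole-to-hole measurement was about 2 mm off from the close-up, which the correction fixed. The blue look-alike pin toppled by itself early on, with the arm far away.

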